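Refit the D-bore bowl chuck on a tilted decorating turntable

ROBOT

A 6-joint arm with a two-finger parallel gripper is mounted at the origin on the work surface. World frame = base frame: x ahead of the robot, y to its left, z up, the work surface at z = 0. Lengths are in mm, angles in degrees, forces in N, time in s.
With the tool pointing down it reaches from about 300 to 850 mm from the base axis. Payload 4.2 kg.
Tool frame: the origin (TCP) lies at the very end of the fingers, on their centre line; the grasp point (between the pads) lies 19 mm behind it (env.grasp_offset is the distance from the TCP to the grasp point, in mm); z points along the fingers, y is the line along which they close (so a half turn about z gives the same grasp; the last joint's range is limited). The gripper opens to 91 mm and grips with 3 to 60 N. Pads are 32 mm wide; open, the fingers measure 118 mm over their backs; the gripper's body (76 mm by 178 mm) begins 60 mm behind the grasp point.
Start: joints at [75.86, 18.312, 89.639, -0, 72.044, -1.146], TCP at [129.296, 560.291, 213.976] pointing down, gripper open.
Joint ranges: [-177.97, 177.97], [-48.28, 115.42], [12.27, 149.76], [-77.06, 257.06], [2.81, 150.46], [-146.56, 146.56]. Speed limits (degrees/s): [147.25, 147.25, 180, 180, 180, 180].

INTERFACE

Orientations are given as [roll, pitch, yaw] about the fixed x, y, z axes, in that order (R = Rz(yaw) Ry(pitch) Rx(roll)).
In Python, from workcell import env gives the robot as it stands. The module is installed in compiled form; this text tells all that it offers.
- The arm moves only by the tool send_rows, never from a script. Its argument "motion" is a list of rows, each an object of numbers: "tx", "ty", "tz": the shift along the tool's x, y, z in units of 500 mm (1.0 is 500 mm); "rx", "ry", "rz": the turn, a rotation vector about the tool's x, y, z in units of 30 degrees (1.0 is 30 degrees); "gripper": the closure, from -1 (fully open) to 1 (shut). In form: [{"tx": .., "ty": .., "tz": .., "rx": .., "ry": .., "rz": .., "gripper": ..}, ...]. A call has 1 to 12 rows; each row shifts and turns the commanded pose from where the row before left it, along the tool's axes as they then stand; what a row does not reach is not made up. A row lasts 1/8 s, in which the tool goes at most 62.5 mm and 10.7 degrees, less where a joint would pass 70% of its speed; a pose out of reach is approached as far as the arm can. A call with a number of a shift or a turn outside -1 to 1 is refused whole. A call with a gripper value outside its range is refused whole. The fingers move at their own pace and stop on an object; "grip_force" is the grip in N (left out, the last holds). Time passes only in rows, so rows that do not move let the fingers close. It gives the time, the measured TCP pose, the force, the opening and the grip force at its end, in the units of the state.
- env.state(): the state, without advancing time (a new reading comes with each control period).
- env.grab_frame(name): name is "scene" or "side" or "wrist"; returns a dict with "frame" (420x560x3 uint8, red, green, blue), "vertical_fov" (degrees; the focal length in pixels is half the picture's height over the tangent of half this angle, whatever the lens; pixels are square), "cx", "cy" (the principal point, pixels), "rvec" (rotation vector, rad) and "tvec" (3), from world to camera coordinates, as OpenCV has them; the wrist camera has in their place "T_tool_cam" (4x4, takes a point from camera to tool coordinates, whose origin is the TCP and whose axes are the flange's). Camera axes: x right, y down, z forward; pixel columns grow to the right and rows downward; lengths in mm; the calibration is good to about 2 mm. A picture is of the moment at which its call begins: read the wrist's pose just before it. There is no depth.
- env.job_done(): hands the job in; it is judged then, once.
The state is a dict: "time_s": time; "qpos": joint angles; "qvel": joint speeds; "effort": joint torques, N m; "ee_pos": TCP position; "ee_rot": TCP orientation; "force": force on the tool from outside, world axes, zero at the start; "torque": the same for the moment, N m; "gripper_width": finger opening in mm; "gripper_force": force on a finger pad.
Only numpy, scipy, OpenCV 4.12 (cv2) and the standard library are available. Lean on these libraries where they do the work, as an engineer would, in place of code of your own. Each camera call takes 0.05 s, during which the arm holds its last target. There are 200 camera calls.

TASK

Pick up the loose aluminium chuck with the D-shaped bore and fit it on the leaning spindle of the blue decorating turntable, with the flat of its bore turned to match the flat of the shaft, until its flange sits fully home on the spindle's collar; then let go of it. How the shaft is turned has to be seen or felt. Leave the spare round-bored chuck, the slip bottle, the bowl and the white pot where they stand.

Things in the scene. Friction and masses are not known exactly. Their poses are not given: they have to be found in the camera images.
- chuck: The chuck to fit: bare aluminium, about 220 g, lying flat, boss up, its x axis within 45 degrees of world -y. Round flange 90 mm across, 8 mm thick; on it a block boss 44 mm long (x) by 36 mm between its flat grip faces (+y and -y), top 40 mm above the underside. D bore right through: 25.8 mm diameter, its flat on the +x side, 5.8 mm from the axis, 2 mm lead-in below. Origin: centre of the underside; z along the bore, out of the boss.
- turntable: Tilting decorating turntable, fixed: blue base 150 mm square and 18 mm high, two blue cheeks 124 mm apart over their outsides, 114 mm high, a grey round motor 80 mm across leaning between them. Origin: centre of the base's underside; the motor leans towards its -x.
- seat (a point): Centre of the steel collar (52 mm across, about 140 mm above the bench) on the motor, on which the flange seats: when home, the chuck's origin lies here and the z axes agree. z points out along the spindle, which leans 22 to 40 degrees from vertical, roughly towards the robot's left (world +y); x points up the slope, roughly to the right (-y). Fixed to the motor: it does not turn with the shaft.
- tip (a point): Centre of the shaft's end, 32 mm out of the seat; axes as seat. Steel shaft 24 mm in diameter, one flat along all its length 5 mm from the axis, 2 mm chamfer: 5 to 10 degrees of play in the bore. The flat faces somewhere within 43 degrees either side of this x axis: to be seen or felt. The gearing holds the shaft against about 1 N m; the tilt is clamped.
- spare: Spare chuck, not to be used: same aluminium, flange (90 mm by 8 mm) and height (40 mm), but a round boss 38 mm across with a plain round 14 mm bore, too small for the shaft. Origin: centre of its underside. It and the chuck may lie in either of two places.
- slip: White plastic slip bottle, 56 mm diameter, 130 mm high, standing. Origin: centre of its underside. To be left alone.
- bowl: Terracotta bowl, 110 mm across the rim, 55 mm high. Origin: centre of its underside. To be left alone.
- pot: Small white ceramic pot, 70 mm across, 80 mm high. Origin: centre of its underside. To be left alone.

How it is judged (in metres and radians):
On the way:
1. the D-bore chuck is lifted clear of the bench in the fingers (height (world z) of chuck above 0.06 m and contact force between the fingers and chuck above 1 N and distance between chuck and seat above 0.05 m), for 0.2 s.
At the end, for the whole second after the job is handed in: The D-bore chuck is fully home on the spindle: the centre of its underside within 5 mm of the seat and its axis within 4.5 degrees of the spindle's (possible only with the flats matched), released and at rest (distance between chuck and seat below 0.005 m and angle between the z axis of chuck and the z axis of seat, either way round below 0.08 rad and linear speed of chuck below 0.02 m/s and contact force between the fingers and chuck below 0.1 N); the robot touches nothing.
It fails at once if the spare chuck is moved more than 30 mm (distance of spare from where it was at the start of the episode above 0.03 m).
It fails at once if the slip bottle is moved more than 30 mm (distance of slip from where it was at the start of the episode above 0.03 m).
It fails at once if the terracotta bowl is moved more than 30 mm (distance of bowl from where it was at the start of the episode above 0.03 m).
It fails at once if the white pot is moved more than 30 mm (distance of pot from where it was at the start of the episode above 0.03 m).
It also fails if it takes over 64 s, if anything falls off the work surface, if the arm or the gripper's body presses on something with over 40 N, if the wrist force passes 120 N, or if a joint passes its speed limit or range.

## Working session

There is one attempt and no reset: what is moved stays moved. The work goes in short steps, Python scripts to look and compute and a tool call to move; the robot and the scene stay as the last step left them, time stands still between calls to the robot, and variables do not carry over. Pictures are saved under pics/ and viewed, at most 10 in all, crops included, and the job is handed in when it is done.

Besides the shell and the picture viewer there is one more tool, called after "Emit:" as name(argument=value, ...), one argument or row to a line, values as JSON. send_rows: Moves the arm, as the interface text tells. Shifts and turns lie within -1 to 1; 1 stands for 500 mm of shift or 30 degrees of turn. Its arguments: {"type":"object","properties":{"motion":{"type":"array"},"grip_force":{"type":"number"}},"required":["motion"]}

```bash
mkdir -p pics
cat > h.py <<'E'
import numpy as np, cv2, pickle
from scipy.spatial.transform import Rotation as R
from workcell import env
def pose(s):
    T=np.eye(4); T[:3,:3]=R.from_euler('xyz',s['ee_rot'],degrees=True).as_matrix(); T[:3,3]=s['ee_pos']; return T
def grab(name,fn=None):
    s=env.state(); f=env.grab_frame(name); im=f['frame']
    F=im.shape[0]/2/np.tan(np.radians(f['vertical_fov'])/2)
    if 'rvec' in f:
        T=np.eye(4); T[:3,:3]=cv2.Rodrigues(np.array(f['rvec'],float))[0]; T[:3,3]=np.ravel(f['tvec']); C=np.linalg.inv(T)
    else: C=pose(s)@np.array(f['T_tool_cam'])
    d=dict(im=im,F=F,cx=f['cx'],cy=f['cy'],C=C)
    if fn: cv2.imwrite('pics/'+fn+'.png',im[:,:,::-1]); pickle.dump(d,open('pics/'+fn+'.pkl','wb'))
    return d
def load(fn): return pickle.load(open('pics/'+fn+'.pkl','rb'))
def ray(d,u,v):
    r=d['C'][:3,:3]@np.array([(u-d['cx'])/d['F'],(v-d['cy'])/d['F'],1]); return d['C'][:3,3],r/np.linalg.norm(r)
def onz(d,u,v,z):
    o,r=ray(d,u,v); return o+r*(z-o[2])/r[2]
def proj(d,P):
    p=np.linalg.inv(d['C'])@np.append(P,1); return np.array([d['F']*p[0]/p[2]+d['cx'],d['F']*p[1]/p[2]+d['cy']])
def cross(*or_):
    A=np.zeros((3,3));b=np.zeros(3)
    for o,r in or_:
        M=np.eye(3)-np.outer(r,r);A+=M;b+=M@o
    return np.linalg.solve(A,b)
E
python3 - <<'E'
from h import *
a=grab('scene','scene0');b=grab('side','side0');c=grab('wrist','wrist0')
for n,d in zip('abc',(a,b,c)): print(n,d['F'],d['C'].round(2).tolist())
# combined 2 pictures
cv2.imwrite('pics/ab.png',cv2.resize(np.vstack([a['im'],b['im']])[:,:,::-1],None,fx=.71,fy=.71,interpolation=cv2.INTER_AREA))
print(env.state())
E
```

```text
a 449.81929773492357 [[0.13, 0.75, -0.65, 1201.76], [0.99, -0.1, 0.09, -89.35], [0.0, -0.66, -0.75, 836.61], [0.0, 0.0, 0.0, 1.0]]
b 397.17236000920343 [[0.94, -0.21, 0.28, 295.36], [-0.35, -0.56, 0.75, -767.23], [0.0, -0.8, -0.6, 738.75], [0.0, 0.0, 0.0, 1.0]]
c 295.5753959290104 [[0.23, 0.94, 0.25, 58.17], [0.97, -0.22, -0.06, 576.46], [-0.0, 0.26, -0.97, 383.23], [0.0, 0.0, 0.0, 1.0]]
{'time_s': 0.15, 'qpos': array([ 7.58597477e+01,  1.83393694e+01,  8.96891988e+01,  7.05115430e-04,
        7.20430652e+01, -1.14610663e+00]), 'qvel': array([ 0.02569367, -0.13547728, -0.21057524,  0.09815227, -0.03682893,
        0.03416284]), 'effort': array([ 3.22806109e-04, -4.12773299e+01, -2.32156241e+01,  7.28769461e-02,
        4.33214300e-02, -1.04152459e-04]), 'ee_pos': array([129.19633706, 559.91714716, 213.35989221]), 'ee_rot': array([-1.79928394e+02, -2.10317415e-03,  1.67005635e+02]), 'force': array([-0.32441636, -0.11825304, -0.27907447]), 'torque': array([-0.0607681 , -0.04481416,  0.05790683]), 'gripper_force': 0.0, 'gripper_width': 91.17100815784374}
```

View pics/scene0.png

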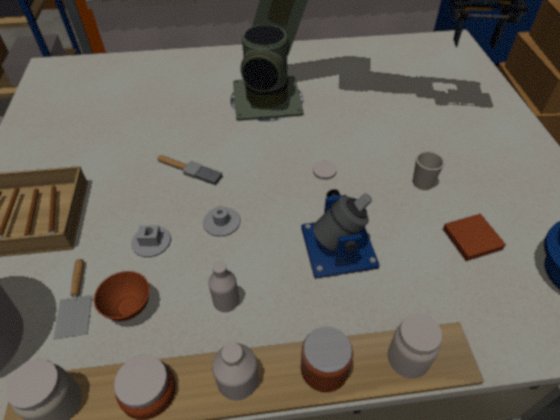

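View pics/side0.png

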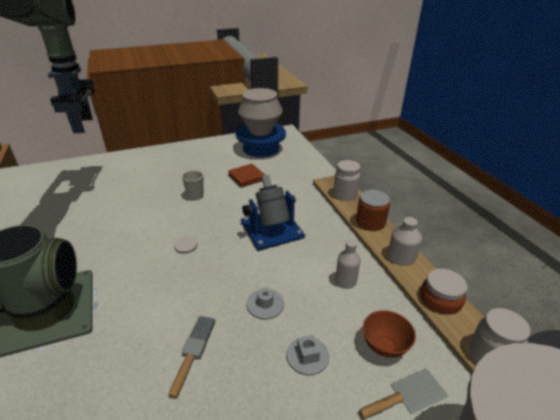

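The scene view shows the D-chuck (square boss) at about (151,238), the spare at (221,218), the turntable at (341,240) with its shaft tip near (366,199), the bottle at (224,288) and the bowl at (122,297). The side view shows the D-chuck at (308,352), the spare at (265,302) and the shaft tip near (266,178).

Run:
```python
from h import *
a=load('scene0');b=load('side0')
print('chuck flange',onz(a,151,240,8),onz(b,308,355,8))
print('spare',onz(a,222,221,8),onz(b,266,303,8))
print('bottle',onz(a,225,302,0),onz(b,347,279,0),'bowl',onz(a,122,297,55))
print('tip',cross(ray(a,366,199),ray(b,266,178)))
print('tt',onz(a,341,247,18),onz(b,273,227,18))
print('pot',onz(a,427,180,20))
A=cv2.resize(a['im'][180:280,290:390],(400,400),interpolation=cv2.INTER_CUBIC)
B=cv2.resize(b['im'][165:255,228:318],(400,400),interpolation=cv2.INTER_CUBIC)
cv2.imwrite('pics/tt.png',np.hstack([A,B])[:,:,::-1])
```

```text
chuck flange [ 531.23698344 -320.10681328    8.        ] [ 530.11505691 -327.37034149    8.        ]
spare [ 494.76706459 -155.12194812    8.        ] [ 493.37215168 -163.47466841    8.        ]
bottle [ 711.12271673 -157.00566701    0.        ] [ 7.17216165e+02 -1.52749298e+02  1.13686838e-13] bowl [ 706.04163466 -354.02735237   55.        ]
tip [601.90931021 150.77925792 155.38932267]
tt [614.63459283 109.69543329  18.        ] [603.93400194  94.082223    18.        ]
pot [434.81777746 372.34683336  20.        ]
```

View pics/tt.png

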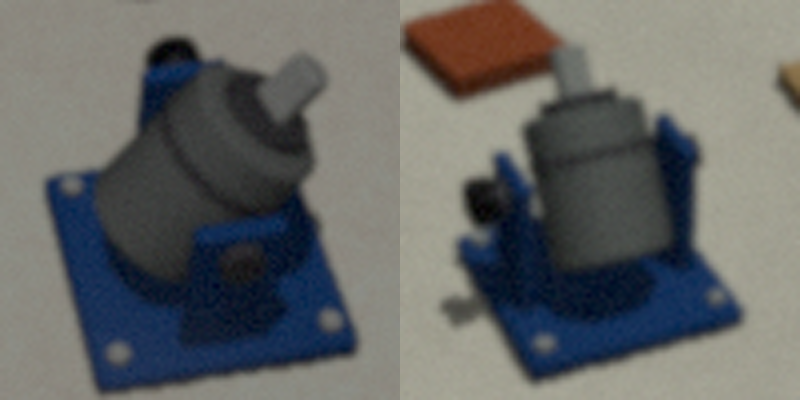

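The crops show the shaft leaning right in the scene view, towards +y: tip at about (368,198), base at (359,209). In the side view the tip is at (266,176) and the base at (268,186). The flat cannot be made out from here.

```bash
cat >> h.py <<'E'
def goal(z,yaxis):
    z=np.array(z,float);z/=np.linalg.norm(z);y=np.array(yaxis,float);y-=z*(y@z);y/=np.linalg.norm(y)
    return np.column_stack([np.cross(y,z),y,z])
def plan(Rg,pg,T=None):
    "rotation first, then shift; in move units"
    T=pose(env.state()) if T is None else T
    rv=R.from_matrix(T[:3,:3].T@Rg).as_rotvec(degrees=True)
    sh=Rg.T@(np.array(pg)-T[:3,3])
    n=int(np.ceil(np.linalg.norm(rv)/9.5));m=int(np.ceil(np.linalg.norm(sh)/58))
    print('rot %d rows of'%n,(rv/30/max(n,1)).round(4),'| tot deg',rv.round(2)); print('shift %d rows of'%m,(sh/500/max(m,1)).round(4),'| tot mm',sh.round(1))
E
python3 - <<'E'
from h import *
a=load('scene0');b=load('side0')
t=cross(ray(a,368,198.3),ray(b,265.8,176.5)); s=cross(ray(a,358.7,208.7),ray(b,267.6,186.4))
print(t,s,t-s,np.degrees(np.arctan2(np.hypot(*(t-s)[:2]),(t-s)[2])))
print(np.array(env.grab_frame('wrist')['T_tool_cam']).round(3).tolist())
n=np.array([0,.5,.866]); Rg=goal(-n,[1,0,0])
plan(Rg,np.array(t)+80*n)
E
```

```text
[602.702812   154.49219758 157.97112924] [603.87470261 139.00996221 131.98984049] [-1.17189061 15.48223536 25.98128875] 30.862710840607814
[[-0.0, -0.966, -0.257, 72.948], [1.0, -0.0, 0.0, -0.052], [-0.001, -0.257, 0.966, -170.009], [0.0, 0.0, 0.0, 1.0]]
rot 9 rows of [ 0.0744 -0.0936  0.2783] | tot deg [ 20.08 -25.26  75.14]
shift 11 rows of [-0.0588  0.0861  0.0311] | tot mm [-323.4  473.5  170.8]
```

Emit:
send_rows(
  motion=[
    {"rx":0.0744,"ry":-0.0936,"rz":0.2783},
    {"rx":0.0744,"ry":-0.0936,"rz":0.2783},
    {"rx":0.0744,"ry":-0.0936,"rz":0.2783},
    {"rx":0.0744,"ry":-0.0936,"rz":0.2783},
    {"rx":0.0744,"ry":-0.0936,"rz":0.2783},
    {"rx":0.0744,"ry":-0.0936,"rz":0.2783},
    {"rx":0.0744,"ry":-0.0936,"rz":0.2783},
    {"rx":0.0744,"ry":-0.0936,"rz":0.2783},
    {"rx":0.0744,"ry":-0.0936,"rz":0.2783},
  ],
)

```text
invalid input at $.motion[0]: expected keys tx, ty, tz, rx, ry, rz, gripper
```

Emit:
send_rows(
  motion=[
    {"tx":-0.0588,"ty":0.0861,"tz":0.0311},
    {"tx":-0.0588,"ty":0.0861,"tz":0.0311},
    {"tx":-0.0588,"ty":0.0861,"tz":0.0311},
    {"tx":-0.0588,"ty":0.0861,"tz":0.0311},
    {"tx":-0.0588,"ty":0.0861,"tz":0.0311},
    {"tx":-0.0588,"ty":0.0861,"tz":0.0311},
    {"tx":-0.0588,"ty":0.0861,"tz":0.0311},
    {"tx":-0.0588,"ty":0.0861,"tz":0.0311},
    {"tx":-0.0588,"ty":0.0861,"tz":0.0311},
    {"tx":-0.0588,"ty":0.0861,"tz":0.0311},
    {"tx":-0.0588,"ty":0.0861,"tz":0.0311},
    {},
  ],
)

```text
invalid input at $.motion[0]: expected keys tx, ty, tz, rx, ry, rz, gripper
```

Run:
```python
from h import *
d=grab('wrist','w1'); print(env.state()['time_s'],env.state()['ee_pos'],env.state()['qpos'],proj(d,[602.7,154.5,158]))
cv2.imwrite('pics/w1b.png',cv2.resize(d['im'][:,:,::-1],(800,600),interpolation=cv2.INTER_CUBIC))
```

```text
0.25 [129.24142722 560.09456268 213.58572687] [ 7.58604934e+01  1.83325662e+01  8.96659520e+01 -7.05572957e-04
  7.20441475e+01 -1.14479250e+00] [ 53.69761231 639.68578054]
```

View pics/w1b.png

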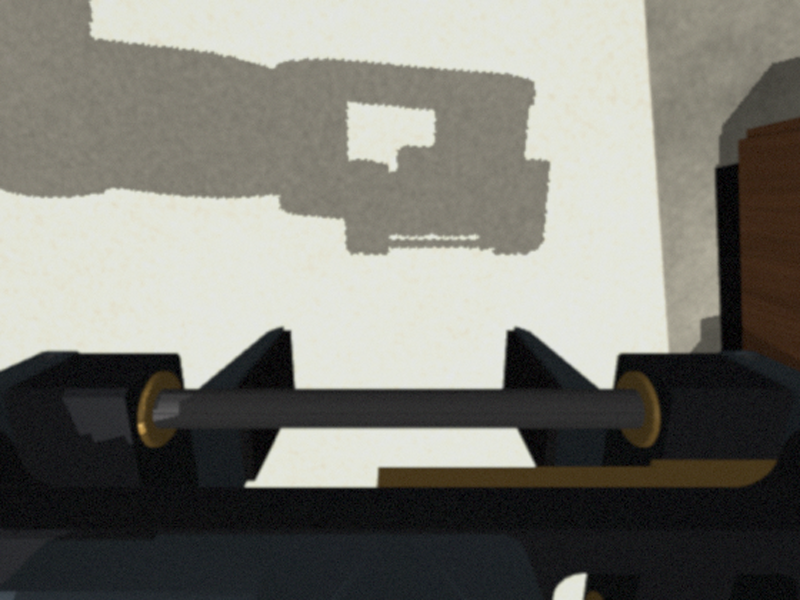

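The arm has not moved, because every key is required in each row. The wrist picture shows only the fingers (tips at about rows 330–350 of 600) and bare bench.

Emit:
send_rows(
  motion=[
    {"tx":0,"ty":0,"tz":0,"rx":0.0744,"ry":-0.0936,"rz":0.2783,"gripper":-1},
    {"tx":0,"ty":0,"tz":0,"rx":0.0744,"ry":-0.0936,"rz":0.2783,"gripper":-1},
    {"tx":0,"ty":0,"tz":0,"rx":0.0744,"ry":-0.0936,"rz":0.2783,"gripper":-1},
    {"tx":0,"ty":0,"tz":0,"rx":0.0744,"ry":-0.0936,"rz":0.2783,"gripper":-1},
    {"tx":0,"ty":0,"tz":0,"rx":0.0744,"ry":-0.0936,"rz":0.2783,"gripper":-1},
    {"tx":0,"ty":0,"tz":0,"rx":0.0744,"ry":-0.0936,"rz":0.2783,"gripper":-1},
    {"tx":0,"ty":0,"tz":0,"rx":0.0744,"ry":-0.0936,"rz":0.2783,"gripper":-1},
    {"tx":0,"ty":0,"tz":0,"rx":0.0744,"ry":-0.0936,"rz":0.2783,"gripper":-1},
    {"tx":0,"ty":0,"tz":0,"rx":0.0744,"ry":-0.0936,"rz":0.2783,"gripper":-1},
  ],
)

```text
time_s: 1.38
ee_pos: [129.1, 560.5, 213.7]
ee_rot: [179.9, 30.1, 89.7]
force: [-0.2, 0.8, -0.4]
gripper_width: 91.4
gripper_force: 0.0
```

Emit:
send_rows(
  motion=[
    {"tx":-0.0588,"ty":0.0861,"tz":0.0311,"rx":0,"ry":0,"rz":0,"gripper":-1},
    {"tx":-0.0588,"ty":0.0861,"tz":0.0311,"rx":0,"ry":0,"rz":0,"gripper":-1},
    {"tx":-0.0588,"ty":0.0861,"tz":0.0311,"rx":0,"ry":0,"rz":0,"gripper":-1},
    {"tx":-0.0588,"ty":0.0861,"tz":0.0311,"rx":0,"ry":0,"rz":0,"gripper":-1},
    {"tx":-0.0588,"ty":0.0861,"tz":0.0311,"rx":0,"ry":0,"rz":0,"gripper":-1},
    {"tx":-0.0588,"ty":0.0861,"tz":0.0311,"rx":0,"ry":0,"rz":0,"gripper":-1},
    {"tx":-0.0588,"ty":0.0861,"tz":0.0311,"rx":0,"ry":0,"rz":0,"gripper":-1},
    {"tx":-0.0588,"ty":0.0861,"tz":0.0311,"rx":0,"ry":0,"rz":0,"gripper":-1},
    {"tx":-0.0588,"ty":0.0861,"tz":0.0311,"rx":0,"ry":0,"rz":0,"gripper":-1},
    {"tx":-0.0588,"ty":0.0861,"tz":0.0311,"rx":0,"ry":0,"rz":0,"gripper":-1},
    {"tx":-0.0588,"ty":0.0861,"tz":0.0311,"rx":0,"ry":0,"rz":0,"gripper":-1},
    {"tx":0,"ty":0,"tz":0,"rx":0,"ry":0,"rz":0,"gripper":-1},
  ],
)

```text
time_s: 2.88
ee_pos: [604.8, 191.9, 226.8]
ee_rot: [179.9, 30.0, 89.7]
force: [-0.8, 0.8, -0.3]
gripper_width: 91.2
gripper_force: 0.0
```

Run:
```python
from h import *
d=grab('wrist','w2'); print(env.state()['time_s'],env.state()['ee_pos'],env.state()['ee_rot'],env.state()['qpos'],proj(d,[602.7,154.5,158])*800/560)
cv2.imwrite('pics/w2b.png',cv2.resize(d['im'][:,:,::-1],(800,600),interpolation=cv2.INTER_CUBIC))
```

```text
2.925 [603.34812447 193.41839801 226.61875657] [-179.95653837   29.9352154    89.84368018] [ 29.92144539  31.16819345  73.38498879 -25.56783664  91.42979202
  33.089019  ] [395.99575756 312.37007406]
```

View pics/w2b.png

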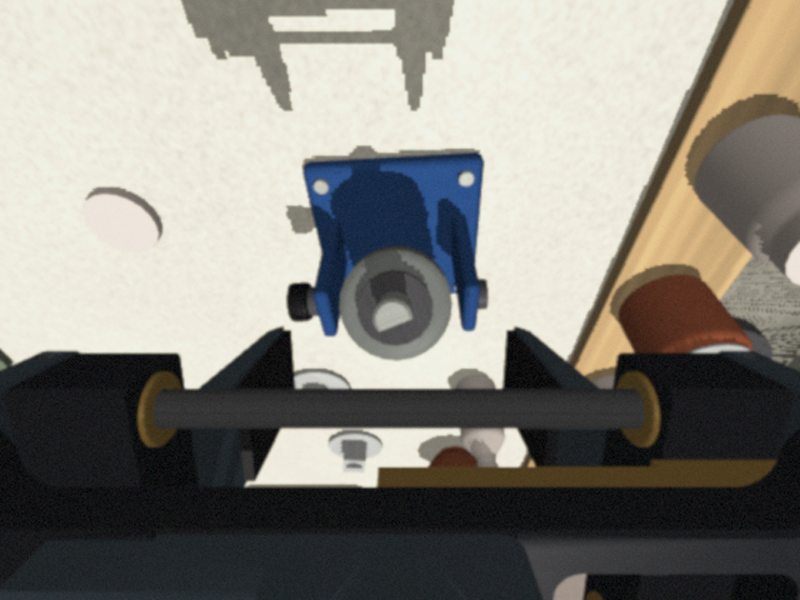

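The wrist view shows the shaft's end face at about (394,313), on the collar and motor. Its flat edge runs from about (378,328) to (412,316), facing down and slightly right. I'll segment the end face and the collar.

Run:
```python
from h import *
d=load('w2'); g=cv2.cvtColor(d['im'],cv2.COLOR_RGB2GRAY)
x0,y0=230,165
c=g[y0:y0+95,x0:x0+95]
big=cv2.resize(c,None,fx=6,fy=6,interpolation=cv2.INTER_CUBIC)
cv2.imwrite('pics/w2c.png',cv2.convertScaleAbs(big,alpha=1.3))
print(g[205:234:2,262:294:2])
```

```text
[[ 54  52  52  50  64  69  69  70  73  67  57  62  83  83  85  82]
 [ 57  51  55  66  69  74  72  74  71  70  71  72  84  84  83  86]
 [ 67  54  60  76  88  90  94  99  91  76  75  72  70  84  80  85]
 [ 78  58  82 102 119 133 135 137 125 112 100  78  70  82  81  84]
 [ 78  86 112 147 172 180 181 181 173 157 131 105  81  80  83  83]
 [ 83 110 154 180 182 177 183 182 185 184 174 138 110  78  85  83]
 [104 147 174 182 183 182 184 185 185 187 183 168 136  90  86  83]
 [121 165 183 184 185 185 182 185 181 182 184 179 150 110  84  85]
 [134 181 184 182 183 181 180 184 181 177 179 181 161 124  86  85]
 [142 180 183 181 179 182 179 179 180 180 183 178 152 115  84  87]
 [140 176 181 180 178 176 180 181 179 170 153 113  91  82  82  87]
 [127 168 177 176 179 180 174 159 128  95  86  84  78  86  83  84]
 [104 151 178 180 166 144 110  92  81  79  82  80  82  83  81  84]
 [ 85 119 145 122  96  81  81  81  81  78  83  81  85  80  82  84]
 [ 83  82  80  79  78  82  82  81  81  80  80  78  81  82  83  84]]
```

View pics/w2c.png

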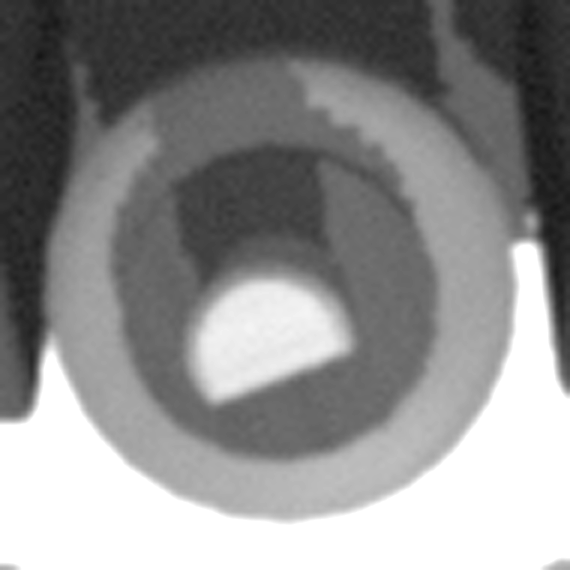

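The crop is clear: a bright D end face with its flat edge from (212,404) to (352,350), facing down and to the right. The collar is the darker disc centred near (275,302). I'll take a second view 60 mm to the side to triangulate.

Emit:
send_rows(
  motion=[
    {"tx":0,"ty":-0.08,"tz":0,"rx":0,"ry":0,"rz":0,"gripper":-1},
    {"tx":0,"ty":-0.08,"tz":0,"rx":0,"ry":0,"rz":0,"gripper":-1},
    {"tx":0,"ty":0,"tz":0,"rx":0,"ry":0,"rz":0,"gripper":-1},
    {"tx":0,"ty":0,"tz":0,"rx":0,"ry":0,"rz":0,"gripper":-1},
  ],
)

```text
time_s: 3.42
ee_pos: [522.7, 195.6, 227.6]
ee_rot: [179.9, 29.9, 90.1]
force: [-0.2, -0.2, 0.2]
gripper_width: 91.4
gripper_force: 0.0
```

```bash
cat > an.py <<'E'
from h import *
def face(d,guess):
    g=cv2.GaussianBlur(cv2.cvtColor(d['im'],cv2.COLOR_RGB2GRAY),(3,3),0); u,v=[int(round(q)) for q in guess]
    x0,y0=u-22,v-22; K=8
    big=cv2.resize(g[y0:y0+44,x0:x0+44],None,fx=K,fy=K,interpolation=cv2.INTER_CUBIC)
    m=(big>130).astype(np.uint8)
    n,l,st,ce=cv2.connectedComponentsWithStats(m); i=l[22*K,22*K]; assert i>0
    ct=max(cv2.findContours((l==i).astype(np.uint8),cv2.RETR_EXTERNAL,cv2.CHAIN_APPROX_NONE)[0],key=len)[:,0,:].astype(float)
    return (ct+.5)/K-.5+[x0,y0], st[i]
def onplane(d,pts,P,n):
    out=[]
    for u,v in pts:
        o,r=ray(d,u,v); out.append(o+r*((P-o)@n)/(r@n))
    return np.array(out)
def split(q):
    "flat = longest straight side of hull; q 2d mm"
    h=cv2.convexHull(q.astype(np.float32))[:,0]; e=np.roll(h,-1,0)-h
    best=max(range(len(h)),key=lambda i:np.linalg.norm(e[i])); a=h[best];t=e[best]/np.linalg.norm(e[best])
    for _ in range(3):
        nn=np.array([-t[1],t[0]]);D=(q-a)@nn;s=(q-a)@t
        near=abs(D)<.5
        lo,hi=np.percentile(s[near],[8,92]);k=near&(s>lo)&(s<hi)
        vx,vy,ax,ay=cv2.fitLine(q[k].astype(np.float32),cv2.DIST_HUBER,0,.01,.01).ravel();a=np.array([ax,ay]);t=np.array([vx,vy])
    nn=np.array([-t[1],t[0]]); 
    if ((q-a)@nn).mean()>0: nn=-nn
    arc=q[((q-a)@nn)<-2.5]
    A=np.c_[2*arc,np.ones(len(arc))];x=np.linalg.lstsq(A,(arc**2).sum(1),rcond=None)[0];r=np.sqrt(x[2]+x[0]**2+x[1]**2)
    return nn,x[:2],r,(a-x[:2])@nn
E
python3 - <<'E'
from an import *
d3=grab('wrist','w3'); d2=load('w2')
P=np.array([602.7,154.5,158]);n=np.array([0,.5,.866])
for it in range(3):
    Cs=[];rs=[]
    ex=np.cross([1,0,0],n);ex/=np.linalg.norm(ex); 
    ex=-ex if ex[1]>0 else ex; ey=np.cross(n,ex); B=np.array([ex,ey])
    for d in(d2,d3):
        px=np.array(proj(d,P)); ct,st=face(d,px)
        q=(onplane(d,ct,P,n)-P)@B.T
        nn,c,r,fd=split(q); ce=P+B.T@c
        o=d['C'][:3,3]; rs.append((o,(ce-o)/np.linalg.norm(ce-o)))
        print('flat ang',np.degrees(np.arctan2(nn[1],nn[0])).round(2),'c',c.round(2),'r',r.round(2),'flat dist',fd.round(2))
    P=cross(*rs); print('tip',P, [np.linalg.norm(np.cross(P-o,r)).round(2) for o,r in rs])
    # collar: dark disc centre -> ray, sphere 32 mm
    S=[]
    for d,guess in((d2,None),(d3,None)):
        pass
import pickle; pickle.dump(P,open('tip.pkl','wb'))
g=cv2.cvtColor(d3['im'],cv2.COLOR_RGB2GRAY);u,v=proj(d3,P).astype(int);print(u,v)
out=[]
for d in(d2,d3):
    g=cv2.cvtColor(d['im'],cv2.COLOR_RGB2GRAY);u,v=proj(d,P).astype(int)
    out.append(cv2.convertScaleAbs(cv2.resize(g[v-50:v+50,u-50:u+50],(400,400),interpolation=cv2.INTER_CUBIC),alpha=1.3)); print('origin',u-50,v-50)
cv2.imwrite('pics/coll.png',np.hstack(out))
E
```

```text
flat ang 21.93 c [ 4.32 -2.21] r 11.45 flat dist 4.04
flat ang 0.99 c [ 3.91 -1.39] r 11.07 flat dist 4.03
tip [600.54176811 152.81696015 161.81615983] [np.float64(0.21), np.float64(0.21)]
flat ang 21.93 c [ 0.22 -0.  ] r 11.34 flat dist 4.0
flat ang 0.83 c [-0.3  -0.04] r 10.89 flat dist 4.11
tip [600.54132745 152.80598251 161.74964161] [np.float64(0.25), np.float64(0.25)]
flat ang 21.93 c [ 0.26 -0.  ] r 11.34 flat dist 4.0
flat ang 0.83 c [-0.26 -0.02] r 10.9 flat dist 4.11
tip [600.54132743 152.80598039 161.74963963] [np.float64(0.25), np.float64(0.25)]
367 225
origin 224 173
origin 317 175
```

View pics/coll.png

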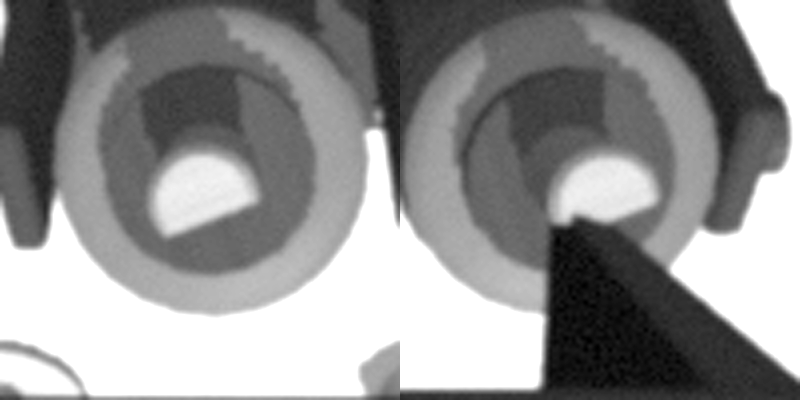

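In the second view the left finger hides part of the flat, although the collar is clear. I'll take one more view, shifted up the slope, where nothing blocks it.

Emit:
send_rows(
  motion=[
    {"tx":-0.06,"ty":0.08,"tz":0,"rx":0,"ry":0,"rz":0,"gripper":-1},
    {"tx":-0.06,"ty":0.08,"tz":0,"rx":0,"ry":0,"rz":0,"gripper":-1},
    {"tx":0,"ty":0,"tz":0,"rx":0,"ry":0,"rz":0,"gripper":-1},
    {"tx":0,"ty":0,"tz":0,"rx":0,"ry":0,"rz":0,"gripper":-1},
  ],
)

```text
time_s: 3.98
ee_pos: [602.6, 142.8, 256.4]
ee_rot: [-179.9, 29.9, 90.0]
force: [0.1, 0.9, 0.1]
gripper_width: 91.2
gripper_force: 0.0
```

```bash
cat > tipfit.py <<'E'
from an import *
d2=load('w2');d3=load('w4')
P=np.array([600.5,152.8,160]);n=np.array([0,.5,.866])
def ringpts(d,P,n,lo,hi,step):
    "strongest gray step along radial lines from projected centre (mm radius lo..hi on plane P,n); step=+1 brightening outward"
    g=cv2.GaussianBlur(cv2.cvtColor(d['im'],cv2.COLOR_RGB2GRAY),(3,3),0).astype(np.float32)
    ex=np.cross([1,0,0],n);ex/=np.linalg.norm(ex);ex=-ex if ex[1]>0 else ex;ey=np.cross(n,ex)
    out=[]
    rr=np.arange(lo,hi,.2)
    for a in np.radians(np.arange(0,360,4)):
        pts=np.array([proj(d,P+r*(np.cos(a)*ex+np.sin(a)*ey)) for r in rr]).astype(np.float32)
        v=cv2.remap(g,pts[:,0].copy(),pts[:,1].copy(),cv2.INTER_LINEAR).ravel()
        dv=(v[6:]-v[:-6])*step;i=int(dv.argmax())
        if dv[i]>8: out.append(pts[i+3])
    return np.array(out)
for it in range(4):
    ex=np.cross([1,0,0],n);ex/=np.linalg.norm(ex);ex=-ex if ex[1]>0 else ex;ey=np.cross(n,ex);B=np.array([ex,ey]);rs=[]
    for d in(d2,d3):
        ct,st=face(d,proj(d,P)); q=(onplane(d,ct,P,n)-P)@B.T
        nn,c,r,fd=split(q);ce=P+B.T@c;o=d['C'][:3,3];rs.append((o,(ce-o)/np.linalg.norm(ce-o)))
        ang=np.degrees(np.arctan2(nn[1],nn[0]));F=B.T@nn
        print('flat',ang.round(2),'c',c.round(2),'r',r.round(2),'fd',fd.round(2))
    P=cross(*rs);S=P-32*n;ss=[]
    for d in(d2,d3):
        e=ringpts(d,S,n,22,30,1);q=(onplane(d,e,S,n)-S)@B.T
        x=np.array([0,0,26.])
        keep=np.ones(len(q),bool)
        for _ in range(4):
            A=np.c_[2*q[keep],np.ones(keep.sum())];s=np.linalg.lstsq(A,(q[keep]**2).sum(1),rcond=None)[0]
            rad=np.sqrt(s[2]+s[0]**2+s[1]**2);res=abs(np.linalg.norm(q-s[:2],axis=1)-rad);keep=res<max(.6,np.median(res)*2)
        ce=S+B.T@s[:2];o=d['C'][:3,3];ss.append((o,(ce-o)/np.linalg.norm(ce-o)))
        print('   collar c',s[:2].round(2),'r',rad.round(2),keep.sum(),len(q))
    S=cross(*ss);n=(P-S);L=np.linalg.norm(n);n/=L
    print('tip',P.round(1),'seat',S.round(1),'L',L.round(1),'n',n.round(3),'lean',np.degrees(np.arccos(n[2])).round(1))
pickle.dump((P,S,n,F),open('tip.pkl','wb'));print('flat dir',F.round(3))
E
python3 - <<'E'
from h import *
d=grab('wrist','w4');print(env.state()['time_s'],env.state()['ee_pos'])
E
python3 tipfit.py
```

```text
4.025 [602.2579758  143.09253416 256.45399358]
flat 21.93 c [1.59 0.01] r 11.41 fd 4.03
flat 21.89 c [1.07 0.03] r 11.48 fd 4.25
   collar c [1.67 0.65] r 26.22 68 90
   collar c [1.57 0.48] r 26.09 57 90
tip [600.5 153.1 162.4] seat [601.1 136.  135.8] L 31.6 n [-0.018  0.542  0.84 ] lean 32.8
flat 21.87 c [0.12 0.02] r 11.33 fd 3.82
flat 21.86 c [-0.   -0.01] r 11.38 fd 4.21
   collar c [-0.1   0.15] r 26.02 70 87
   collar c [0.28 0.08] r 25.74 68 90
tip [600.6 153.4 162.8] seat [601.2 134.8 134.5] L 33.8 n [-0.02   0.549  0.835] lean 33.3
flat 21.84 c [0.02 0.02] r 11.31 fd 3.79
flat 21.84 c [-0.01 -0.02] r 11.35 fd 4.2
   collar c [-0.42  0.03] r 25.99 70 87
   collar c [-0.1   0.03] r 25.77 69 89
tip [600.6 153.5 162.9] seat [601.2 135.1 134.8] L 33.6 n [-0.02   0.547  0.837] lean 33.2
flat 21.85 c [-0.    0.02] r 11.3 fd 3.79
flat 21.85 c [ 0.   -0.02] r 11.35 fd 4.2
   collar c [-0.3   0.06] r 25.93 71 87
   collar c [-0.   -0.02] r 25.78 67 90
tip [600.6 153.4 162.9] seat [601.2 135.1 134.8] L 33.5 n [-0.019  0.547  0.837] lean 33.2
flat dir [ 0.372 -0.773  0.514]
```

The fit agrees between views: lean 33.2°, and the flat at +21.9° in the seat frame. Next I'll go above the chuck.

Run:
```python
from h import *
plan(goal([0,0,-1],[1,0,0]),[530.5,-323,150])
```

```text
rot 4 rows of [-7.000e-04  2.496e-01  2.000e-04] | tot deg [-0.08 29.95  0.03]
shift 9 rows of [-0.1036 -0.0159  0.0237] | tot mm [-466.1  -71.8  106.5]
```

Emit:
send_rows(
  motion=[
    {"tx":0,"ty":0,"tz":0,"rx":0,"ry":0.2496,"rz":0,"gripper":-1},
    {"tx":0,"ty":0,"tz":0,"rx":0,"ry":0.2496,"rz":0,"gripper":-1},
    {"tx":0,"ty":0,"tz":0,"rx":0,"ry":0.2496,"rz":0,"gripper":-1},
    {"tx":0,"ty":0,"tz":0,"rx":0,"ry":0.2496,"rz":0,"gripper":-1},
  ],
)

```text
time_s: 4.53
ee_pos: [601.9, 143.9, 257.5]
ee_rot: [180.0, -0.2, 90.1]
force: [0.0, 0.4, -1.0]
gripper_width: 91.2
gripper_force: 0.0
```

Emit:
send_rows(
  motion=[
    {"tx":-0.1036,"ty":-0.016,"tz":0.0237,"rx":0,"ry":0,"rz":0,"gripper":-1},
    {"tx":-0.1036,"ty":-0.016,"tz":0.0237,"rx":0,"ry":0,"rz":0,"gripper":-1},
    {"tx":-0.1036,"ty":-0.016,"tz":0.0237,"rx":0,"ry":0,"rz":0,"gripper":-1},
    {"tx":-0.1036,"ty":-0.016,"tz":0.0237,"rx":0,"ry":0,"rz":0,"gripper":-1},
    {"tx":-0.1036,"ty":-0.016,"tz":0.0237,"rx":0,"ry":0,"rz":0,"gripper":-1},
    {"tx":-0.1036,"ty":-0.016,"tz":0.0237,"rx":0,"ry":0,"rz":0,"gripper":-1},
    {"tx":-0.1036,"ty":-0.016,"tz":0.0237,"rx":0,"ry":0,"rz":0,"gripper":-1},
    {"tx":-0.1036,"ty":-0.016,"tz":0.0237,"rx":0,"ry":0,"rz":0,"gripper":-1},
    {"tx":-0.1036,"ty":-0.016,"tz":0.0237,"rx":0,"ry":0,"rz":0,"gripper":-1},
    {"tx":0,"ty":0,"tz":0,"rx":0,"ry":0,"rz":0,"gripper":-1},
    {"tx":0,"ty":0,"tz":0,"rx":0,"ry":0,"rz":0,"gripper":-1},
  ],
)

```text
time_s: 5.9
ee_pos: [530.7, -322.2, 150.3]
ee_rot: [-180.0, -0.1, 90.0]
force: [-0.3, 0.2, 0.4]
gripper_width: 91.3
gripper_force: 0.0
```

Run:
```python
from h import *
d=grab('wrist','w5');s=env.state();print(s['time_s'],s['ee_pos'],s['ee_rot'],s['qpos'].round(1))
u,v=proj(d,[530.5,-323,40]).astype(int);print(u,v);x0,y0=u-70,v-70;print(x0,y0)
cv2.imwrite('pics/w5c.png',cv2.resize(d['im'][y0:y0+120,x0:x0+140,::-1],None,fx=5,fy=5,interpolation=cv2.INTER_CUBIC))
```

```text
5.95 [ 531.06526709 -321.94926867  150.66240246] [ 1.79992293e+02 -4.63263422e-02  9.00762620e+01] [-32.3  24.9  88.8   0.   66.3 -32.4]
279 212
209 142
```

View pics/w5c.png

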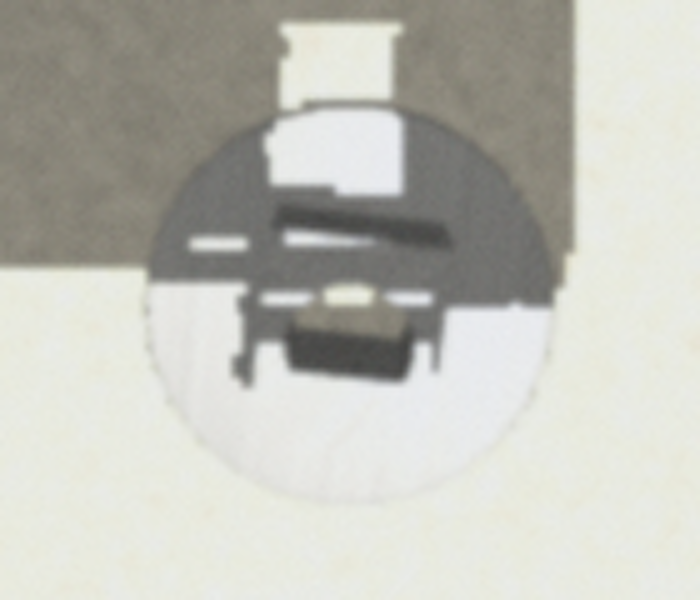

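The crop shows the chuck's flange circle centred at (349,302). The boss's side wall runs from (275,222) to (452,240), and the bore's flat wall has its lower edge from (290,368) to (408,380), tilted about 5.8°. The flat faces image-down, towards -y.

Run:
```python
from h import *
d=load('w5'); N=lambda x,y:(209+(x+.5)/5-.5,142+(y+.5)/5-.5)
c=onz(d,*N(349,302),8); print('c',c)
pts=[onz(d,*N(349+204*np.cos(a),302+201.5*np.sin(a)),8) for a in np.radians([0,90,180,270])]
print([np.linalg.norm((p-c)[:2]).round(1) for p in pts])
f=onz(d,*N(408,380),40)-onz(d,*N(290,368),40); print('flat edge ang',np.degrees(np.arctan2(f[1],f[0])),np.linalg.norm(f))
m=(onz(d,*N(408,380),40)+onz(d,*N(290,368),40))/2
print('flat mid from c',m-c)
yv=[np.cos(np.radians(-6)),np.sin(np.radians(-6)),0]
plan(goal([0,0,-1],yv),[c[0],c[1],12])
```

```text
c [ 529.69306736 -319.92102568    8.        ]
[np.float64(44.2), np.float64(46.3), np.float64(44.2), np.float64(43.1)]
flat edge ang -6.009710496710187 23.348389060107248
flat mid from c [ 0.05525294 -7.35515772 32.        ]
rot 1 rows of [ 2.000e-04 -1.600e-03  2.025e-01] | tot deg [ 0.01 -0.05  6.08]
shift 3 rows of [ 0.0012 -0.0011  0.0924] | tot mm [  1.9  -1.6 138.7]
```

Emit:
send_rows(
  motion=[
    {"tx":0.0006,"ty":-0.0028,"tz":0,"rx":0,"ry":0,"rz":0.2025,"gripper":-1},
    {"tx":0,"ty":0,"tz":0.09,"rx":0,"ry":0,"rz":0,"gripper":-1},
    {"tx":0,"ty":0,"tz":0.09,"rx":0,"ry":0,"rz":0,"gripper":-1},
    {"tx":0,"ty":0,"tz":0.05,"rx":0,"ry":0,"rz":0,"gripper":-1},
    {"tx":0,"ty":0,"tz":0.03,"rx":0,"ry":0,"rz":0,"gripper":-1},
    {"tx":0,"ty":0,"tz":0.0174,"rx":0,"ry":0,"rz":0,"gripper":-1},
    {"tx":0,"ty":0,"tz":0,"rx":0,"ry":0,"rz":0,"gripper":-1},
    {"tx":0,"ty":0,"tz":0,"rx":0,"ry":0,"rz":0,"gripper":-1},
  ],
)

```text
time_s: 6.95
ee_pos: [530.1, -323.6, 13.0]
ee_rot: [179.9, 0.0, 83.9]
force: [0.1, 0.3, -0.1]
gripper_width: 91.1
gripper_force: 0.0
```

Emit:
send_rows(
  motion=[
    {"tx":0,"ty":0,"tz":0,"rx":0,"ry":0,"rz":0,"gripper":1},
    {"tx":0,"ty":0,"tz":0,"rx":0,"ry":0,"rz":0,"gripper":1},
    {"tx":0,"ty":0,"tz":0,"rx":0,"ry":0,"rz":0,"gripper":1},
    {"tx":0,"ty":0,"tz":0,"rx":0,"ry":0,"rz":0,"gripper":1},
    {"tx":0,"ty":0,"tz":0,"rx":0,"ry":0,"rz":0,"gripper":1},
    {"tx":0,"ty":0,"tz":0,"rx":0,"ry":0,"rz":0,"gripper":1},
    {"tx":0,"ty":0,"tz":0,"rx":0,"ry":0,"rz":0,"gripper":1},
    {"tx":0,"ty":0,"tz":0,"rx":0,"ry":0,"rz":0,"gripper":1},
  ],
  grip_force=40,
)

```text
time_s: 7.95
ee_pos: [529.5, -323.2, 11.8]
ee_rot: [180.0, -0.0, 83.9]
force: [0.4, -0.3, -0.1]
gripper_width: 35.6
gripper_force: 40.0
```

Emit:
send_rows(
  motion=[
    {"tx":0,"ty":0,"tz":-0.04,"rx":0,"ry":0,"rz":0,"gripper":1},
    {"tx":0,"ty":0,"tz":-0.08,"rx":0,"ry":0,"rz":0,"gripper":1},
    {"tx":0,"ty":0,"tz":-0.1,"rx":0,"ry":0,"rz":0,"gripper":1},
    {"tx":0,"ty":0,"tz":-0.1,"rx":0,"ry":0,"rz":0,"gripper":1},
    {"tx":0,"ty":0,"tz":-0.1,"rx":0,"ry":0,"rz":0,"gripper":1},
    {"tx":0,"ty":0,"tz":0,"rx":0,"ry":0,"rz":0,"gripper":1},
    {"tx":0,"ty":0,"tz":0,"rx":0,"ry":0,"rz":0,"gripper":1},
  ],
  grip_force=50,
)

```text
time_s: 8.82
ee_pos: [528.4, -322.7, 220.4]
ee_rot: [-179.9, -0.1, 83.9]
force: [0.0, -0.2, -2.7]
gripper_width: 35.5
gripper_force: 50.0
```

Run:
```python
from h import *
d=grab('wrist','w6');s=env.state();print(s['time_s'],s['ee_pos'],s['force'],s['gripper_width'])
T=pose(s);print([proj(d,(T@[x,y,z,1])[:3]).round(1) for x,y,z in ((0,0,4),(45,0,4),(0,0,-28),(22,18,-28),(22,-18,-28))])
cv2.imwrite('pics/w6b.png',cv2.resize(d['im'][150:300,180:380,::-1],None,fx=4,fy=4,interpolation=cv2.INTER_CUBIC))
```

```text
8.875 [ 528.18303562 -322.54802416  219.59420533] [-0.21651851 -0.04666392 -2.52342577] 35.87914675586974
[array([279.3, 252.6]), array([279.3, 182.1]), array([279.5, 275.9]), array([314.8, 236.6]), array([244.3, 236.7])]
```

View pics/w6b.png

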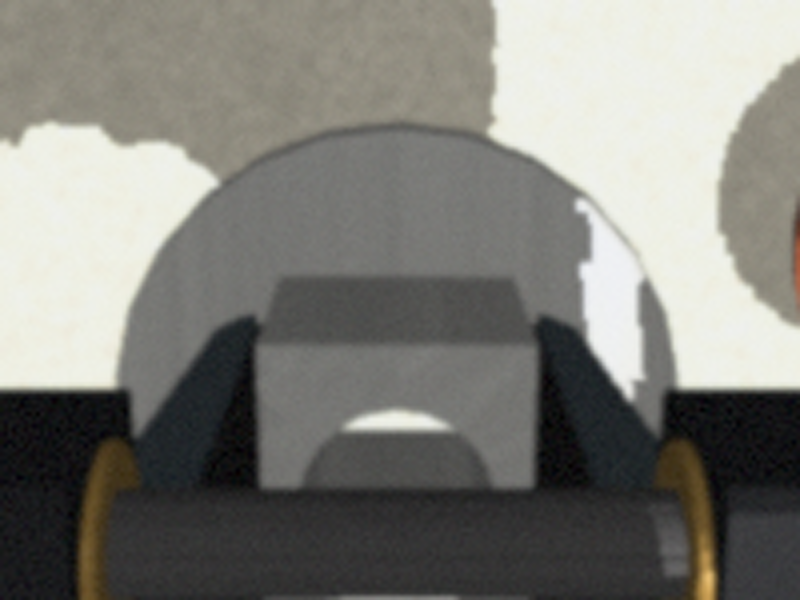

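The picture shows the chuck square in the fingers: flange front edge at crop (400,124), boss top edge at row 343, x extents 257–538. That is about 0.65 mm forward along tool x and 0 to −0.2 mm in y.

```bash
cat > fit.py <<'E'
from h import *
P,S,n,F=pickle.load(open('tip.pkl','rb'))
off=np.array([.65,-.2,11.9])
Rg=goal(-n,np.cross(n,F))
def tcp(h,dx=0,dy=0): return P+h*n-Rg@off+Rg@np.array([dx,dy,0])
def rel():
    "chuck origin relative to tip in (tool x,y, height over tip), and angle error rotvec deg; averages nothing"
    s=env.state();T=pose(s);Q=(T@np.append(off,1))[:3];r=Rg.T@(Q-P)
    print('t',round(s['time_s'],2),'xy',r[:2].round(2),'h',(-r[2]).round(2),'rot err',R.from_matrix(T[:3,:3].T@Rg).as_rotvec(degrees=True).round(2),'F tool',(Rg.T@s['force']).round(1),'w',round(s['gripper_width'],1),'q',s['qpos'].round(0))
E
python3 - <<'E'
from fit import *
rel();plan(Rg,tcp(120))
E
```

```text
t 8.88 xy [-363.36 -228.42] h -221.29 rot err [  3.35 -33.53 -27.39] F tool [1.3 0.3 2.1] w 35.9 q [-32.  22.  83.   0.  75. -26.]
rot 5 rows of [ 0.0223 -0.2235 -0.1826] | tot deg [  3.35 -33.53 -27.39]
shift 10 rows of [ 0.0739  0.0462 -0.0687] | tot mm [ 369.4  230.9 -343.6]
```

Emit:
send_rows(
  motion=[
    {"tx":0,"ty":0,"tz":0,"rx":0.0223,"ry":-0.2235,"rz":-0.1826,"gripper":1},
    {"tx":0,"ty":0,"tz":0,"rx":0.0223,"ry":-0.2235,"rz":-0.1826,"gripper":1},
    {"tx":0,"ty":0,"tz":0,"rx":0.0223,"ry":-0.2235,"rz":-0.1826,"gripper":1},
    {"tx":0,"ty":0,"tz":0,"rx":0.0223,"ry":-0.2235,"rz":-0.1826,"gripper":1},
    {"tx":0,"ty":0,"tz":0,"rx":0.0223,"ry":-0.2235,"rz":-0.1826,"gripper":1},
    {"tx":0,"ty":0,"tz":0,"rx":0,"ry":0,"rz":0,"gripper":1},
  ],
)

```text
time_s: 9.62
ee_pos: [527.6, -320.9, 218.2]
ee_rot: [-167.2, 30.8, 115.9]
force: [0.2, 0.5, -1.7]
gripper_width: 35.8
gripper_force: 50.0
```

Emit:
send_rows(
  motion=[
    {"tx":0.0739,"ty":0.0462,"tz":-0.0687,"rx":0,"ry":0,"rz":0,"gripper":1},
    {"tx":0.0739,"ty":0.0462,"tz":-0.0687,"rx":0,"ry":0,"rz":0,"gripper":1},
    {"tx":0.0739,"ty":0.0462,"tz":-0.0687,"rx":0,"ry":0,"rz":0,"gripper":1},
    {"tx":0.0739,"ty":0.0462,"tz":-0.0687,"rx":0,"ry":0,"rz":0,"gripper":1},
    {"tx":0.0739,"ty":0.0462,"tz":-0.0687,"rx":0,"ry":0,"rz":0,"gripper":1},
    {"tx":0.0739,"ty":0.0462,"tz":-0.0687,"rx":0,"ry":0,"rz":0,"gripper":1},
    {"tx":0.0739,"ty":0.0462,"tz":-0.0687,"rx":0,"ry":0,"rz":0,"gripper":1},
    {"tx":0.0739,"ty":0.0462,"tz":-0.0687,"rx":0,"ry":0,"rz":0,"gripper":1},
    {"tx":0.0739,"ty":0.0462,"tz":-0.0687,"rx":0,"ry":0,"rz":0,"gripper":1},
    {"tx":0.0739,"ty":0.0462,"tz":-0.0687,"rx":0,"ry":0,"rz":0,"gripper":1},
    {"tx":0,"ty":0,"tz":0,"rx":0,"ry":0,"rz":0,"gripper":1},
    {"tx":0,"ty":0,"tz":0,"rx":0,"ry":0,"rz":0,"gripper":1},
  ],
)

```text
time_s: 11.12
ee_pos: [599.8, 224.2, 273.6]
ee_rot: [-167.3, 31.1, 115.6]
force: [0.1, -1.0, -1.8]
gripper_width: 35.9
gripper_force: 50.0
```

Run:
```python
from fit import *
rel(); env.grab_frame('wrist'); rel(); env.grab_frame('wrist'); rel(); plan(Rg,tcp(20))
```

```text
t 11.12 xy [-1.35  0.87] h 119.54 rot err [ 0.01  0.14 -0.11] F tool [0.1 0.1 2.1] w 35.9 q [ 34.  32.  67. -28.  99.  12.]
t 11.18 xy [-2.02  0.45] h 119.53 rot err [ 0.01  0.15 -0.15] F tool [1.2 0.2 1.8] w 35.8 q [ 34.  32.  67. -28.  99.  12.]
t 11.22 xy [-2.39  0.22] h 119.62 rot err [ 0.02  0.15 -0.18] F tool [1.  0.3 2.3] w 36.1 q [ 34.  32.  67. -28.  99.  12.]
rot 1 rows of [ 0.0007  0.0051 -0.0059] | tot deg [ 0.02  0.15 -0.18]
shift 2 rows of [ 0.0024 -0.0002  0.0996] | tot mm [ 2.4 -0.2 99.6]
```

Emit:
send_rows(
  motion=[
    {"tx":0.0025,"ty":-0.0002,"tz":0.08,"rx":0,"ry":0.005,"rz":-0.006,"gripper":1},
    {"tx":0.0025,"ty":0,"tz":0.08,"rx":0,"ry":0,"rz":0,"gripper":1},
    {"tx":0,"ty":0,"tz":0.03,"rx":0,"ry":0,"rz":0,"gripper":1},
    {"tx":0,"ty":0,"tz":0,"rx":0,"ry":0,"rz":0,"gripper":1},
    {"tx":0,"ty":0,"tz":0,"rx":0,"ry":0,"rz":0,"gripper":1},
    {"tx":0,"ty":0,"tz":0,"rx":0,"ry":0,"rz":0,"gripper":1},
    {"tx":0,"ty":0,"tz":0,"rx":0,"ry":0,"rz":0,"gripper":1},
  ],
)

```text
time_s: 12.1
ee_pos: [600.8, 175.1, 194.6]
ee_rot: [-167.5, 31.0, 115.8]
force: [0.5, -1.1, -2.4]
gripper_width: 35.9
gripper_force: 50.0
```

Run:
```python
from fit import *
rel(); env.grab_frame('wrist'); rel(); d=grab('wrist','w7'); rel()
a=grab('scene','s7');b=grab('side','b7')
for d in(a,b): print(proj(d,P),proj(d,S))
A=cv2.resize(a['im'][150:250,320:420],(400,400),interpolation=cv2.INTER_CUBIC)
B=cv2.resize(b['im'][130:230,220:320],(400,400),interpolation=cv2.INTER_CUBIC)
cv2.imwrite('pics/s7.png',np.hstack([A,B])[:,:,::-1])
```

```text
t 12.1 xy [1. 1.] h 26.5 rot err [0.22 0.04 0.05] F tool [0.2 0.6 2.6] w 35.9 q [ 30.  32.  79. -29.  87.  14.]
t 12.15 xy [1.08 0.89] h 26.28 rot err [0.19 0.04 0.06] F tool [1.3 0.7 2. ] w 35.7 q [ 30.  32.  79. -29.  87.  14.]
t 12.2 xy [1.07 0.79] h 26.08 rot err [0.17 0.05 0.07] F tool [1.3 0.8 2. ] w 35.7 q [ 30.  32.  79. -29.  87.  14.]
[366.95681174 196.94443319] [356.66623358 207.13770646]
[264.62552721 174.69406607] [267.08120281 186.33968859]
```

Emit:
send_rows(
  motion=[
    {"tx":-0.002,"ty":-0.0008,"tz":0.02,"rx":0,"ry":0,"rz":0,"gripper":1},
    {"tx":0,"ty":0,"tz":0.018,"rx":0,"ry":0,"rz":0,"gripper":1},
    {"tx":0,"ty":0,"tz":0,"rx":0,"ry":0,"rz":0,"gripper":1},
    {"tx":0,"ty":0,"tz":0,"rx":0,"ry":0,"rz":0,"gripper":1},
    {"tx":0,"ty":0,"tz":0,"rx":0,"ry":0,"rz":0,"gripper":1},
    {"tx":0,"ty":0,"tz":0,"rx":0,"ry":0,"rz":0,"gripper":1},
    {"tx":0,"ty":0,"tz":0,"rx":0,"ry":0,"rz":0,"gripper":1},
    {"tx":0,"ty":0,"tz":0,"rx":0,"ry":0,"rz":0,"gripper":1},
  ],
)

```text
time_s: 13.3
ee_pos: [600.9, 163.2, 178.7]
ee_rot: [-167.4, 31.0, 115.8]
force: [-0.7, 0.3, -1.7]
gripper_width: 35.5
gripper_force: 50.0
```

```bash
python3 -c "from fit import *;rel()"
```

```text
t 13.3 xy [-0.05  0.3 ] h 6.68 rot err [0.13 0.05 0.07] F tool [ 1.3 -0.2  1.3] w 35.5 q [ 29.  32.  81. -29.  85.  14.]
```

Emit:
send_rows(
  motion=[
    {"tx":0,"ty":-0.0004,"tz":0.006,"rx":0,"ry":0,"rz":0,"gripper":1},
    {"tx":0,"ty":0,"tz":0.006,"rx":0,"ry":0,"rz":0,"gripper":1},
    {"tx":0,"ty":0,"tz":0.006,"rx":0,"ry":0,"rz":0,"gripper":1},
    {"tx":0,"ty":0,"tz":0.004,"rx":0,"ry":0,"rz":0,"gripper":1},
    {"tx":0,"ty":0,"tz":0,"rx":0,"ry":0,"rz":0,"gripper":1},
    {"tx":0,"ty":0,"tz":0,"rx":0,"ry":0,"rz":0,"gripper":1},
  ],
)

```text
time_s: 14.05
ee_pos: [601.0, 157.1, 169.5]
ee_rot: [-167.4, 31.0, 115.8]
force: [0.3, 0.1, -1.6]
gripper_width: 36.0
gripper_force: 50.0
```

```bash
python3 -c "from fit import *;rel();print(env.state()['torque'])"
```

```text
t 14.05 xy [-0.09  0.18] h -4.32 rot err [0.14 0.05 0.06] F tool [0.8 0.6 1.3] w 36.0 q [ 29.  32.  82. -30.  83.  15.]
[ 0.5199135   0.03123528 -0.01445384]
```

Emit:
send_rows(
  motion=[
    {"tx":0,"ty":0,"tz":0.006,"rx":0,"ry":0,"rz":0,"gripper":1},
    {"tx":0,"ty":0,"tz":0.006,"rx":0,"ry":0,"rz":0,"gripper":1},
    {"tx":0,"ty":0,"tz":0.006,"rx":0,"ry":0,"rz":0,"gripper":1},
    {"tx":0,"ty":0,"tz":0,"rx":0,"ry":0,"rz":0,"gripper":1},
    {"tx":0,"ty":0,"tz":0,"rx":0,"ry":0,"rz":0,"gripper":1},
  ],
)

```text
time_s: 14.68
ee_pos: [601.2, 152.2, 162.0]
ee_rot: [-167.4, 31.0, 115.8]
force: [0.8, -0.0, -1.5]
gripper_width: 36.0
gripper_force: 50.0
```

```bash
python3 -c "from fit import *;rel();print(env.state()['torque'])"
```

```text
t 14.68 xy [-0.12  0.19] h -13.36 rot err [0.13 0.05 0.06] F tool [0.4 1.  1.3] w 36.0 q [ 29.  32.  83. -30.  82.  15.]
[ 0.52536884  0.01224877 -0.00494964]
```

Emit:
send_rows(
  motion=[
    {"tx":0,"ty":0,"tz":0.006,"rx":0,"ry":0,"rz":0,"gripper":1},
    {"tx":0,"ty":0,"tz":0.006,"rx":0,"ry":0,"rz":0,"gripper":1},
    {"tx":0,"ty":0,"tz":0.006,"rx":0,"ry":0,"rz":0,"gripper":1},
    {"tx":0,"ty":0,"tz":0.006,"rx":0,"ry":0,"rz":0,"gripper":1},
    {"tx":0,"ty":0,"tz":0.004,"rx":0,"ry":0,"rz":0,"gripper":1},
    {"tx":0,"ty":0,"tz":0,"rx":0,"ry":0,"rz":0,"gripper":1},
    {"tx":0,"ty":0,"tz":0,"rx":0,"ry":0,"rz":0,"gripper":1},
  ],
)

```text
time_s: 15.55
ee_pos: [601.5, 144.5, 150.3]
ee_rot: [-167.4, 31.0, 115.8]
force: [-0.0, -0.5, -2.3]
gripper_width: 35.6
gripper_force: 50.0
```

```bash
python3 -c "from fit import *;rel();print(env.state()['torque'])"
```

```text
t 15.55 xy [-0.12  0.23] h -27.32 rot err [0.14 0.05 0.06] F tool [0.8 0.3 2.2] w 35.6 q [ 28.  32.  84. -30.  81.  15.]
[ 0.47240886  0.06242375 -0.00168782]
```

Emit:
send_rows(
  motion=[
    {"tx":0,"ty":0,"tz":0.004,"rx":0,"ry":0,"rz":0,"gripper":1},
    {"tx":0,"ty":0,"tz":0.004,"rx":0,"ry":0,"rz":0,"gripper":1},
    {"tx":0,"ty":0,"tz":0.002,"rx":0,"ry":0,"rz":0,"gripper":1},
    {"tx":0,"ty":0,"tz":0,"rx":0,"ry":0,"rz":0,"gripper":1},
    {"tx":0,"ty":0,"tz":0,"rx":0,"ry":0,"rz":0,"gripper":1},
    {"tx":0,"ty":0,"tz":0,"rx":0,"ry":0,"rz":0,"gripper":1},
  ],
)

```text
time_s: 16.3
ee_pos: [601.6, 143.0, 147.8]
ee_rot: [-167.5, 30.9, 115.7]
force: [-2.6, 6.5, 6.2]
gripper_width: 36.1
gripper_force: 50.0
```

```bash
python3 -c "from fit import *;rel();print(env.state()['torque'])"
```

```text
t 16.3 xy [-0.07  0.34] h -30.28 rot err [0.25 0.01 0.  ] F tool [ 2.8 -1.5 -8.8] w 36.1 q [ 28.  32.  85. -30.  80.  15.]
[ 0.26594508  0.39786992 -0.2437988 ]
```

Emit:
send_rows(
  motion=[
    {"tx":0,"ty":0,"tz":0.004,"rx":0,"ry":0,"rz":0,"gripper":1},
    {"tx":0,"ty":0,"tz":0.002,"rx":0,"ry":0,"rz":0,"gripper":1},
    {"tx":0,"ty":0,"tz":0,"rx":0,"ry":0,"rz":0,"gripper":1},
    {"tx":0,"ty":0,"tz":0,"rx":0,"ry":0,"rz":0,"gripper":1},
    {"tx":0,"ty":0,"tz":0,"rx":0,"ry":0,"rz":0,"gripper":1},
    {"tx":0,"ty":0,"tz":0,"rx":0,"ry":0,"rz":0,"gripper":1},
  ],
)

```text
time_s: 17.05
ee_pos: [601.7, 142.9, 147.6]
ee_rot: [-167.7, 30.9, 115.6]
force: [-6.0, 12.1, 15.7]
gripper_width: 35.6
gripper_force: 50.0
```

Run:
```python
from fit import *
rel();print(env.state()['torque'])
a=grab('scene','s8');b=grab('side','b8')
A=cv2.resize(a['im'][150:250,310:410],(400,400),interpolation=cv2.INTER_CUBIC)
B=cv2.resize(b['im'][140:240,220:320],(400,400),interpolation=cv2.INTER_CUBIC)
cv2.imwrite('pics/s8.png',np.hstack([A,B])[:,:,::-1])
```

```text
t 17.05 xy [-0.1   0.42] h -30.45 rot err [ 0.4  -0.04 -0.08] F tool [  3.5  -4.6 -19.9] w 35.6 q [ 28.  32.  85. -30.  80.  15.]
[ 0.02724041  0.90829522 -0.66312561]
```

Firm stop at the expected depth (h ≈ −30.4, 20 N and no further travel). I'll ease off and open.

Emit:
send_rows(
  motion=[
    {"tx":0,"ty":0,"tz":-0.004,"rx":0,"ry":0,"rz":0,"gripper":1},
    {"tx":0,"ty":0,"tz":0,"rx":0,"ry":0,"rz":0,"gripper":1},
    {"tx":0,"ty":0,"tz":0,"rx":0,"ry":0,"rz":0,"gripper":-1},
    {"tx":0,"ty":0,"tz":0,"rx":0,"ry":0,"rz":0,"gripper":-1},
    {"tx":0,"ty":0,"tz":0,"rx":0,"ry":0,"rz":0,"gripper":-1},
    {"tx":0,"ty":0,"tz":0,"rx":0,"ry":0,"rz":0,"gripper":-1},
    {"tx":0,"ty":0,"tz":0,"rx":0,"ry":0,"rz":0,"gripper":-1},
    {"tx":0,"ty":0,"tz":0,"rx":0,"ry":0,"rz":0,"gripper":-1},
  ],
)

```text
time_s: 18.15
ee_pos: [601.5, 141.1, 145.1]
ee_rot: [-167.3, 31.0, 115.8]
force: [0.1, 0.1, -0.3]
gripper_width: 90.4
gripper_force: 0.0
```

Emit:
send_rows(
  motion=[
    {"tx":0,"ty":0,"tz":-0.04,"rx":0,"ry":0,"rz":0,"gripper":-1},
    {"tx":0,"ty":0,"tz":-0.08,"rx":0,"ry":0,"rz":0,"gripper":-1},
    {"tx":0,"ty":0,"tz":-0.1,"rx":0,"ry":0,"rz":0,"gripper":-1},
    {"tx":0,"ty":0,"tz":0,"rx":0,"ry":0,"rz":0,"gripper":-1},
    {"tx":0,"ty":0,"tz":0,"rx":0,"ry":0,"rz":0,"gripper":-1},
    {"tx":0,"ty":0,"tz":0,"rx":0,"ry":0,"rz":0,"gripper":-1},
  ],
)

```text
time_s: 18.9
ee_pos: [598.6, 200.4, 235.8]
ee_rot: [-167.1, 31.0, 115.9]
force: [0.2, 0.4, -0.1]
gripper_width: 91.0
gripper_force: 0.0
```

Run:
```python
from fit import *
rel()
d=grab('wrist','w9');b=grab('side','b9')
Q=[S+a*n for a in(0,8,40)];print([proj(d,q).round(1) for q in Q],[proj(b,q).round(1) for q in Q])
u,v=proj(d,Q[2]).astype(int)
A=cv2.resize(d['im'][max(v-70,0):v+30,u-50:u+50],(400,400),interpolation=cv2.INTER_CUBIC)
B=cv2.resize(b['im'][140:240,220:320],(400,400),interpolation=cv2.INTER_CUBIC)
print(u-50,v-70)
cv2.imwrite('pics/w9b.png',np.hstack([A,B])[:,:,::-1])
```

```text
t 18.9 xy [ 0.17 -0.69] h 74.89 rot err [-0.05  0.08  0.12] F tool [ 0.3  0.3 -0.2] w 91.0 q [ 32.  31.  73. -28.  93.  13.]
[array([279.7, 208.8]), array([279.7, 210.7]), array([279.8, 219.8])] [array([267.1, 186.3]), array([266.5, 183.6]), array([264.1, 172.4])]
229 149
```

View pics/w9b.png

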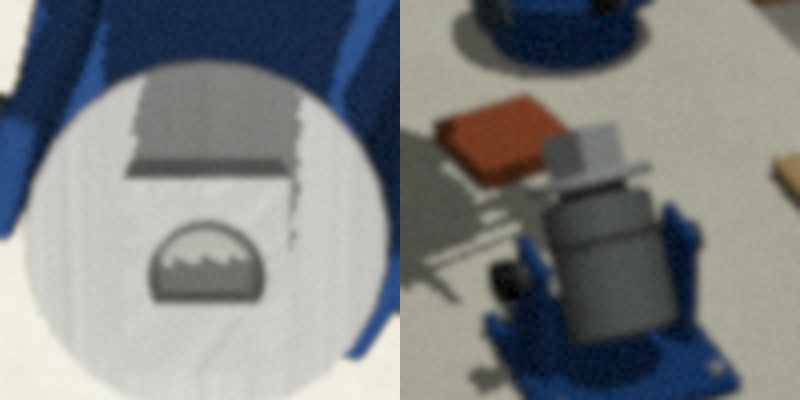

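The wrist view shows the chuck square on the shaft, with the D end visible in the bore at crop (207,265) and the flats matched. The side view shows the flange lying on the collar at crop (600,185). I'll check the flange height with numbers.

Run:
```python
from fit import *
d=load('w9')
N=lambda x,y:(229+(x+.5)/4-.5,149+(y+.5)/4-.5)
def pl(u,v,Pp):
    o,r=ray(d,u,v);return o+r*((Pp-o)@n)/(r@n)
# flange rim points read off the crop: left, right, top ; boss top edge (far wall edge) corners
for h in(4,6,8,10,12,14):
    Pp=S+h*n;L,Rr,T=[(Rg.T@(pl(*N(*q),Pp)-Pp)) for q in((25,240),(390,240),(207,60))]
    # circle through three points
    A=np.array([[2*p[0],2*p[1],1] for p in(L,Rr,T)]);x=np.linalg.solve(A,[p[0]**2+p[1]**2 for p in(L,Rr,T)])
    print(h,'c',x[:2].round(2),'r',np.sqrt(x[2]+x[0]**2+x[1]**2).round(2))
# boss top width via camera-side edge (126,177)-(295,177) in crop, true 36 mm
for h in(36,40,44):
    Pp=S+h*n;a,b=[pl(*N(*q),Pp) for q in((125,178),(294,178))];print(h,np.linalg.norm(a-b).round(2),(Rg.T@((a+b)/2-Pp)).round(2))
```

```text
4 c [0.09 0.77] r 45.57
6 c [0.6  0.76] r 45.26
8 c [1.11 0.75] r 44.94
10 c [1.61 0.73] r 44.62
12 c [2.12 0.72] r 44.3
14 c [2.63 0.71] r 43.98
36 36.96 [23.13  0.98  0.  ]
40 36.38 [23.91  0.95  0.  ]
44 35.8 [24.69  0.92  0.  ]
```

```bash
python3 -c "
from h import *
print(env.job_done())"
```

```text
the job is handed in; nothing more can be done
None
```

I fitted the D-bore chuck on the leaning spindle with the flats matched and pushed it to a firm stop at the collar (20 N, no further travel). I then released it, backed the gripper clear and handed the job in at about 19 s; no verdict came back.

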